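# Clear the inspection deck into its catch tray

### The arm

A 7-joint arm with a two-finger parallel gripper is mounted at the origin on the work surface. World frame = base frame: x ahead of the robot, y to its left, z up, the work surface at z = 0. Lengths are in m, angles in rad, forces in N, time in s.
With the tool pointing down it reaches from about 0.4 to 0.9 m from the base axis. Payload 5.5 kg.
Tool frame: the origin (TCP) lies midway between the tips of the shut fingers; the grasp point (between the pads) lies 19 mm behind it; z points along the fingers, y is the direction in which the jaws open and shut (so a half turn about z gives the same grasp; the last joint's range is limited). The gripper opens to 85 mm and grips with 20 to 120 N. Pads are 22 mm wide; open, the fingers measure 114 mm over their backs; the gripper's body (76 mm by 85 mm) begins 54 mm behind the grasp point. The pads swing forward as they close: fully open they stand 13 mm farther back than shut.
Start: joints at [1.546, 0.501, -0.427, 1.55, 0.221, 1.138, -0.21], TCP at [0.185, -0.623, 0.231] pointing down, gripper open.
Joint ranges: [-2.88, 2.88], [-0.31, 2.03], [-1.54, 1.56], [0.2, 2.42], [-1.41, 4.55], [0.19, 2.02], [-2.57, 2.57]. Speed limits (rad/s): [2.57, 2.57, 3.14, 3.14, 3.14, 3.14, 3.14].

### API

Orientations are given as a unit quaternion [x, y, z, w].
In Python, from cell import robot, imaging, job gives the robot as it stands. The module is installed in compiled form; this text tells all that it offers.
- The arm moves only by the shell command python3 -m inch 'ROWS' [FORCE]. ROWS is JSON, a list that holds one entry, the list of rows, each a list of 7 numbers: the shift along the tool's x, y, z in units of 50 mm (1.0 is 50 mm), then the turn, a rotation vector about the tool's x, y, z in units of 6 degrees (1.0 is 6 degrees), then the opening, from 0 (shut) to 1 (fully open). A call has 1 to 10 rows; each row is the pose to reach, as a shift and turn from the pose commanded when the call began, along the tool's axes at that moment; what a row does not reach only later rows make up. A row lasts 1/10 s, in which the tool goes at most 50 mm and 8.59 degrees, less where a joint would pass 70% of its speed; a pose out of reach is approached as far as the arm can. A call with a gripper value outside its range is refused whole. The fingers move at their own pace and stop on an object; FORCE is the grip in N (left out, the last holds). Time passes only in rows, so rows that repeat a pose let the fingers close. It gives the time, the measured TCP pose, the force and the opening at its end, in the units of the state.
- robot.get_obs(): the state, without advancing time (a new reading comes with each control period).
- imaging.camera(name): name is "scene" or "top" or "wrist"; returns the picture (480x640x3 uint8, red, green, blue); there is no depth.
- imaging.camera_info(name): a dict with "camera_matrix" (3x3 intrinsics, pixels), "T" (4x4, takes a point from camera to world coordinates). Camera axes: x right, y up, looking along -z (the intrinsics and any distortion apply to the point x, -y, -z); pixel columns grow to the right and rows downward; lengths in m; the calibration is good to about 2 mm. A picture is of the moment at which its call begins: read the wrist's pose just before it. camera_info takes no time and is no camera call; for the wrist camera it gives the pose at the moment of the call.
- job.hand_in(): hands the job in, once; it reports no verdict.
The state is a dict: "t": time; "joint_pos": joint angles; "qd": joint speeds; "joint_efforts": joint torques, N m; "tool_pos": TCP position; "tcp_rot": TCP orientation; "contact_force": force on the tool from outside, world axes, zero at the start; "torque": the same for the moment, N m; "grip_width": opening from 0.0 (shut) to 1.0 (fully open).
Only numpy, scipy, OpenCV 4.12 (cv2) and the standard library are available. Lean on these libraries where they do the work, as an engineer would, in place of code of your own. Each camera call takes 0.05 s, during which the arm holds its last target.

### The job

Clear the inspection deck: with your fingertips, sweep the three low steel parts lying on it (the ring, the hexagonal nut and the rectangular pad) over the deck's open edge so that all three drop into the catch tray and stay there. Do not pick any of them up, and leave the lens barrel and the jar on the deck, and everything else on the bench, standing where they are.

Things in the scene. Friction and masses are not known exactly. Their poses are not given: they have to be found in the camera images.
- deck: Fixed white inspection deck with catch tray, one rigid piece. Origin on the bench below the deck, z up, yaw varies. Flat dark top 50 mm above the bench, x -135..135, y -100..130 mm in this frame. Rims 6 mm wide, 7 mm high on the +y (back) and both x edges; the -y edge is open above the tray. Parts and lens start in four lanes (x about -82, -27, 27, 82 mm, any order), y -50..10 mm.
- edge (a point): Middle of the deck's open edge, on the deck's top surface (50 mm above the bench). Axes as the deck's: -y points out over the tray, x along the edge.
- tray (a point): Centre of the catch tray's floor, 4 mm above the bench, axes as the deck's. Grey plastic tray just beyond the open edge: inside 262 mm in x and 126 mm in y, 4 mm thick walls, rims 36 mm above the bench (14 mm below the deck's top). No wall on the deck's side other than the deck's own side face.
- ring: plain steel spacer ring lying flat, 40 mm outside diameter, 22 mm hole, 12 mm high, about 80 g. To be swept into the tray. Origin: centre of its underside, z up at the start.
- nut: plain steel hexagonal nut lying flat, 40 mm across corners, 14 mm high, dark 20 mm disc on top for its bore, about 100 g. To be swept into the tray. Origin: centre of its underside, z up at the start.
- pad: plain steel rectangular clamp pad lying flat, 40 mm (its x) by 24 mm (its y) by 12 mm high, two small dark screw holes on top, about 85 g. To be swept into the tray. Origin: centre of its underside, z up at the start.
- lens: BYSTANDER standing on the deck in one of the four lanes: steel lens barrel with a black grip band, 28 mm diameter, 40 mm tall, 130 g. Origin: centre of its underside, z up at the start.
- jar: BYSTANDER standing near the deck's closed back rim: small amber glass jar with black cap, 32 mm diameter, 44 mm tall. Origin: centre of its underside, z up at the start.
- parts_bin: BYSTANDER on the bench: open black bin, 110 x 150 x 50 mm. Origin: centre of its underside, z up at the start.
- driver: BYSTANDER on the bench: black-handled screwdriver lying along its x, about 200 mm long. Origin: centre of its underside, z up at the start.
- wrench: BYSTANDER on the bench: wrench lying along its x, about 180 mm long. Origin: centre of its underside, z up at the start.
- wash_bottle: BYSTANDER on the bench: white plastic bottle, 60 mm diameter, 130 mm tall. Origin: centre of its underside, z up at the start.
- wafer_box: BYSTANDER on the bench: flat white square box, 130 x 130 x 30 mm. Origin: centre of its underside, z up at the start.

How it is judged:
By the outcome, as a careful person would: the job done as asked, in the order asked, and still so for the second after the job is handed in, with the robot touching nothing.
It also fails if it takes over 53 s, if anything falls off the work surface, if the arm or the gripper's body presses on something with over 40 N, if the wrist force passes 120 N, or if a joint passes its speed limit or range.

## Working session

There is one attempt and no reset: what is moved stays moved. The work goes in short steps, Python scripts to look and compute and a shell command to move; the robot and the scene stay as the last step left them, time stands still between calls to the robot, and variables do not carry over. Pictures are saved under pics/ and viewed, and the job is handed in when it is done.

```bash
mkdir -p pics; ls; python3 - <<'E'
from cell import robot, imaging, job
import cv2
o=robot.get_obs();print(o)
for n in("top","scene"):
    cv2.imwrite(f"pics/{n}0.png",imaging.camera(n)[:,:,::-1])
    print(n,imaging.camera_info(n))
E
```

```text
pics
{'t': 0.0, 'joint_pos': array([ 1.54623258,  0.50183198, -0.42676827,  1.5514465 ,  0.22080943,
        1.13830224, -0.21032212]), 'qd': array([-0.00195438,  0.00291217,  0.00015173,  0.00127547, -0.00147127,
       -0.00013518,  0.00030178]), 'joint_efforts': array([ 2.81910006e-04, -5.69510508e+01, -5.81593886e+00, -2.80937612e+01,
        1.05447747e-02,  1.19079245e-02, -2.50999119e-05]), 'tool_pos': array([ 0.1842198 , -0.62262821,  0.23026873]), 'tcp_rot': array([ 9.89665248e-01,  1.43393739e-01, -1.17290977e-04, -9.58941936e-04]), 'contact_force': array([ 1.79556342,  0.40961708, -0.11470604]), 'torque': array([-0.06241504, -0.05339807,  0.04185725]), 'grip_width': 1.0007095920585451}
top {'camera_matrix': array([[577.46609112,   0.        , 315.24633847],
       [  0.        , 577.46609112, 245.68181606],
       [  0.        ,   0.        ,   1.        ]]), 'T': array([[ 0.01939169,  0.99155967, -0.12819278,  0.3069758 ],
       [-0.99979925,  0.01987797,  0.00251496,  0.04481777],
       [ 0.00504195,  0.12811827,  0.99174608,  1.73824415],
       [ 0.        ,  0.        ,  0.        ,  1.        ]])}
scene {'camera_matrix': array([[487.0661537 ,   0.        , 314.91633176],
       [  0.        , 487.0661537 , 238.50278613],
       [  0.        ,   0.        ,   1.        ]]), 'T': array([[-0.06422197, -0.84968103,  0.52337146,  1.1272884 ],
       [ 0.99789287, -0.04982304,  0.04156312,  0.09886251],
       [-0.00923943,  0.52493791,  0.85109037,  1.05346038],
       [ 0.        ,  0.        ,  0.        ,  1.        ]])}
```

View pics/top0.png

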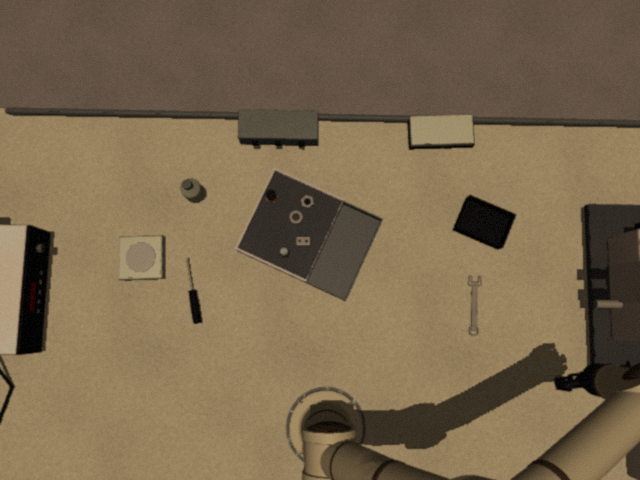

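View pics/scene0.png

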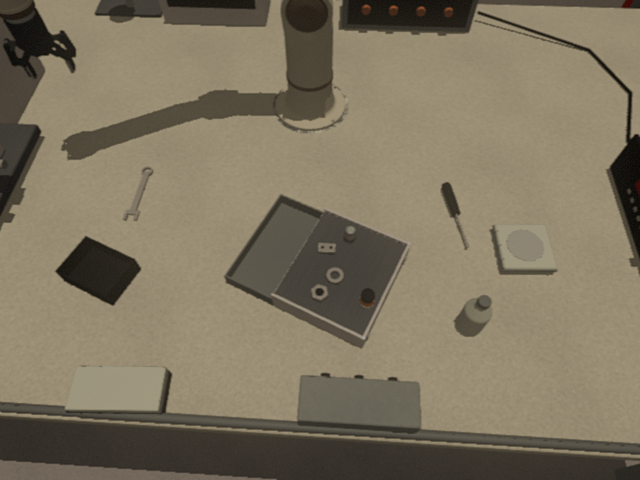

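```bash
python3 - <<'E'
import cv2
a=cv2.imread("pics/top0.png")[160:310,225:395]
cv2.imwrite("pics/topc.png",cv2.resize(cv2.convertScaleAbs(a,alpha=1.7),None,fx=4.4,fy=4,interpolation=cv2.INTER_CUBIC)[:, :])
a=cv2.imread("pics/scene0.png")[190:350,220:420]
cv2.imwrite("pics/scenec.png",cv2.resize(cv2.convertScaleAbs(a,alpha=1.7),None,fx=3.6,fy=3.6,interpolation=cv2.INTER_CUBIC))
E
```

```text
(no output)
```

View pics/topc.png

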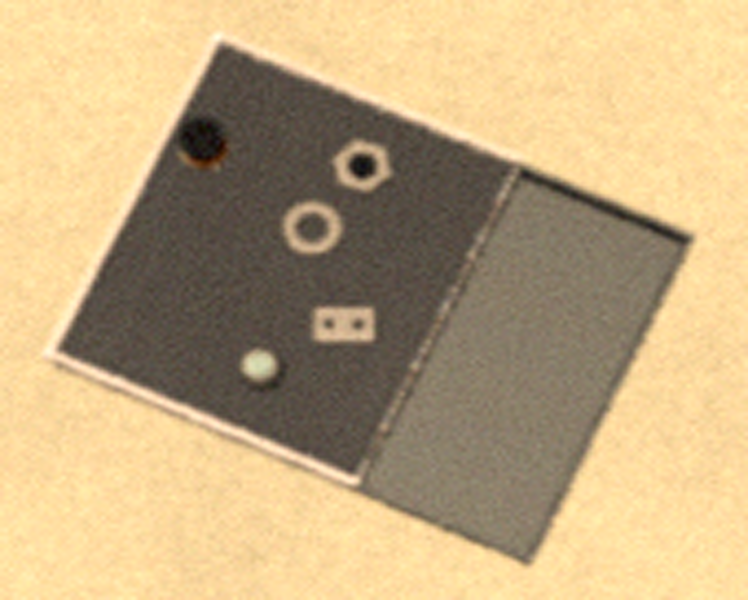

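View pics/scenec.png

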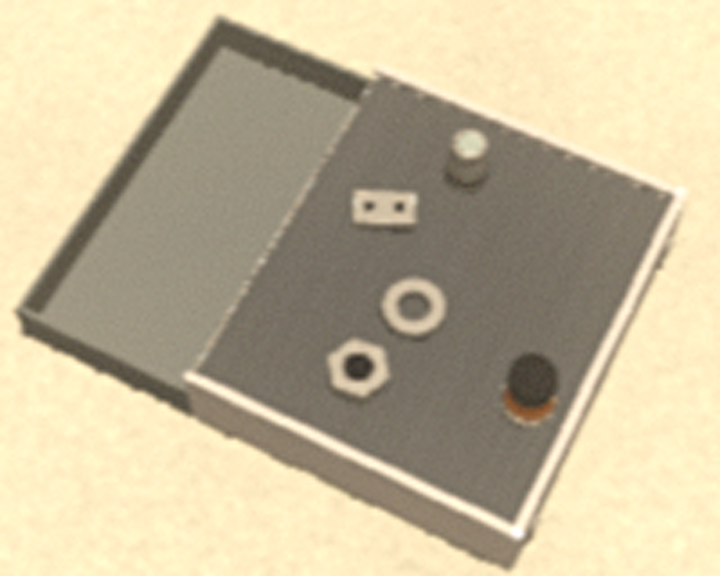

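```bash
cat > h.py <<'E'
import numpy as np
from cell import robot, imaging, job
def ray(n,u,v,z,info=None):
    i=info or imaging.camera_info(n);K=i["camera_matrix"];T=i["T"]
    d=np.linalg.inv(K)@[u,v,1];d=T[:3,:3]@[d[0],-d[1],-d[2]];o=T[:3,3]
    return (o+d*(z-o[2])/d[2])[:2]
E
python3 - <<'E'
from h import *
from scipy.optimize import least_squares
t=lambda x,y,z:ray("top",225+x/4.4,160+y/4,z)
s=lambda x,y,z:ray("scene",220+x/3.6,190+y/3.6,z)
# deck-frame corners: A=(+/-)
c=dict(b1=(.057,(220,38),(518,530)),b2=(.057,(50,355),(682,192)),o1=(.057,(518,167),(190,378)),o2=(.057,(362,482),(377,73)))
P={}
for k,(z,a,b) in c.items():
    P[k]=(t(*a,z),s(*b,z));print(k,*P[k])
# -y out to tray. x dir = ? z up: x = y cross z
loc={}
m={k:(v[0]+v[1])/2 for k,v in P.items()}
out=(m['o1']+m['o2']-m['b1']-m['b2']);y=-out/np.linalg.norm(out);x=np.array([y[1],-y[0]])
sgn=np.sign((m['b1']-m['b2'])@x)
for k in P: loc[k]=np.array([(.135 if k[1]=='1' else -.135)*sgn, .130 if k[0]=='b' else -.1])
def R(a):return np.array([[np.cos(a),-np.sin(a)],[np.sin(a),np.cos(a)]])
def fit(i):
    f=lambda p:np.concatenate([R(p[2])@loc[k]+p[:2]-(P[k][i] if i<2 else m[k]) for k in P])
    r=least_squares(f,[*np.mean([m[k] for k in m],0),np.arctan2(x[1],x[0])]);print(r.x,r.x[2]*57.3,np.abs(r.fun).max());return r.x
fits=[fit(0),fit(1),fit(2)]
np.save("deck.npy",fits[2])
for n,z,a,b in(("nut",.064,(362,165),(358,366)),("ring",.062,(312,228),(414,306)),("pad",.062,(344,324),(384,206)),("lens",.09,(259,364),(469,144)),("jar",.094,(202,140),(532,380))):
    A=t(*a,z);B=s(*b,z)
    print(n,A,B,[(R(f[2]).T@(q-f[:2])*1000).round(1) for q,f in((A,fits[0]),(B,fits[1]),((A+B)/2,fits[2]))])
E
```

```text
b1 [0.75116988 0.16513304] [0.75547854 0.17046563]
b2 [0.51059007 0.27158739] [0.51483285 0.2760683 ]
o1 [ 0.65726442 -0.03837796] [ 0.66879278 -0.03468327]
o2 [0.42158702 0.0617921 ] [0.43061239 0.06929103]
[ 0.57914001  0.10129153 -0.41245067] -23.633423118092576 0.006211641033153192
[ 0.58652643  0.10649564 -0.40445069] -23.175024399628064 0.00754536393112093
[ 0.58283313  0.10389349 -0.40845414] -23.404422017166766 0.006880038682401113
nut [0.65516926 0.06667536] [0.65762183 0.0696214 ] [array([83.5, -1.2]), array([79.9, -5.9]), array([81.7, -3.6])]
ring [0.60766792 0.09916231] [0.61269585 0.10255468] [array([27. ,  9.5]), array([25.6,  6.7]), array([26.3,  8.1])]
pad [0.53676571 0.07617364] [0.54014904 0.07974393] [array([-28.8, -40. ]), array([-32.1, -42.8]), array([-30.4, -41.4])]
lens [0.50281207 0.13051018] [0.50655187 0.13318295] [array([-81.6,  -3.8]), array([-84. ,  -6.9]), array([-82.8,  -5.4])]
jar [0.66524543 0.17220363] [0.67484014 0.17508163] [array([50.5, 99.5]), array([54.2, 97.8]), array([52.3, 98.7])]
```

```bash
python3 -m inch '[[[0.6,-0.3,0,0,0,-0.4,0.3],[1.5,-0.7,0,0,0,-0.9,0.3],[2.4,-1.1,0,0,0,-1.3,0.3],[3.3,-1.6,0,0,0,-1.8,0.3],[4.2,-2.0,0,0,0,-2.3,0.3],[5.1,-2.5,0,0,0,-2.8,0.3],[6.0,-2.9,0,0,0,-3.3,0.3],[6.9,-3.4,0,0,0,-3.7,0.3],[7.5,-3.7,0,0,0,-4.1,0.3],[7.7,-3.8,0,0,0,-4.2,0.3]]]' 
cat >> h.py <<'E'
from scipy.spatial.transform import Rotation as Ro
f=np.load("deck.npy")
def R2(a):return np.array([[np.cos(a),-np.sin(a)],[np.sin(a),np.cos(a)]])
def plan(dx,dy,z):
    """units to reach deck (dx,dy) m, TCP z, tool x along deck +y"""
    o=robot.get_obs();p=np.array([*(R2(f[2])@[dx,dy]+f[:2]),z])
    Rt=Ro.from_quat(o["tcp_rot"]);a=f[2]
    X=np.array([-np.sin(a),np.cos(a),0]);Z=np.array([0,0,-1.]);G=Ro.from_matrix(np.c_[X,np.cross(Z,X),Z])
    print("shift",(Rt.inv().apply(p-o["tool_pos"])/.05).round(3),"turn",(np.degrees((Rt.inv()*G).as_rotvec())/6).round(3),"dist mm",np.linalg.norm(p-o["tool_pos"])*1e3)
    print("deck now",(R2(a).T@(o["tool_pos"][:2]-f[:2])).round(4),o["tool_pos"],o["t"],o["grip_width"],o["joint_pos"].round(2))
E
python3 -c "
from h import *
plan(.0,.0,.24)"
```

```text
t: 1.1
tool_pos: [0.5034, -0.3263, 0.2314]
tcp_rot: [0.933, 0.36, 0.001, -0.001]
contact_force: [-0.2, -0.9, 1.0]
grip_width: 0.3
shift [ 6.956 -5.307 -0.148] turn [ 1.000e-03 -3.000e-02 -4.068e+00] dist mm 437.55514296651774
deck now [ 0.0979 -0.4264] [ 0.5033715  -0.32629986  0.23139598] 1.1 0.3004182529865684 [ 1.02  0.45 -0.65  1.68  0.3   1.11 -0.54]
```

```bash
python3 -m inch '[[[0.7,-0.5,-0.3,0,0,-0.4,0.3],[1.5,-1.1,-0.6,0,0,-0.9,0.3],[2.3,-1.7,-1,0,0,-1.3,0.3],[3.1,-2.3,-1.2,0,0,-1.8,0.3],[3.9,-2.9,-1.4,0,0,-2.3,0.3],[4.6,-3.5,-1.4,0,0,-2.8,0.3],[5.4,-4.1,-1.4,0,0,-3.3,0.3],[6.2,-4.7,-1.4,0,0,-3.7,0.3],[6.8,-5.2,-1.4,0,0,-4.07,0.3],[6.96,-5.3,-1.4,0,0,-4.07,0.3]]]' 
python3 - <<'E'
from h import *
import cv2
i=imaging.camera_info("wrist");np.savez("w1.npz",**i);print(i)
cv2.imwrite("pics/w1.png",imaging.camera("wrist")[:,:,::-1])
plan(0,0,.24)
E
```

```text
t: 2.1
tool_pos: [0.5825, 0.1038, 0.3015]
tcp_rot: [0.836, 0.549, 0.001, -0.001]
contact_force: [-0.3, 1.0, -0.2]
grip_width: 0.296
{'camera_matrix': array([[357.12596258,   0.        , 317.77042175],
       [  0.        , 357.12596258, 241.31766187],
       [  0.        ,   0.        ,   1.        ]]), 'T': array([[ 9.17360413e-01,  3.77028147e-01,  1.27670078e-01,
         6.15805446e-01],
       [-3.98056733e-01,  8.69573015e-01,  2.92221848e-01,
         1.78987965e-01],
       [-8.42592572e-04, -3.18892689e-01,  9.47790453e-01,
         4.45362147e-01],
       [ 0.00000000e+00,  0.00000000e+00,  0.00000000e+00,
         1.00000000e+00]])}
shift [ 0.023 -0.011  1.225] turn [-0.011 -0.021 -0.022] dist mm 61.239306150963614
deck now [ 0.0006 -0.0013] [0.58290358 0.10247904 0.30122293] 2.15 0.2981177286607549 [ 0.44  0.43 -0.88  1.61  0.34  1.26 -0.91]
```

View pics/w1.png

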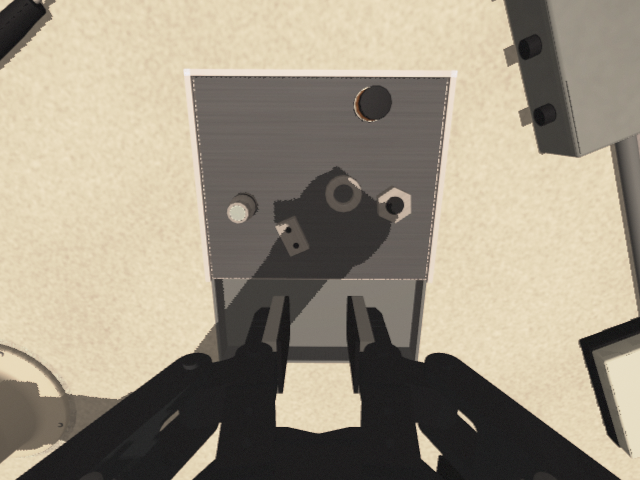

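```bash
python3 - <<'E'
from h import *
from scipy.optimize import least_squares
i=dict(np.load("w1.npz"))
w=lambda u,v,z:ray("",u,v,z,i)
C=[((-.135,.130),w(185,70,.057)),((.135,.130),w(457,71,.057)),((-.135,-.1),w(209.5,279.5,.05)),((.135,-.1),w(429,279.5,.05))]
r=least_squares(lambda p:np.concatenate([R2(p[2])@l+p[:2]-q for l,q in C]),f);print(r.x,np.degrees(r.x[2]),r.fun.round(4))
g=r.x;np.save("deck.npy",g)
for n,z,u,v in(("nut",.064,395,205),("ring",.062,343,194),("pad",.062,292,235),("lens",.09,238,212),("jar",.094,375,103)):
    q=w(u,v,z);print(n,q,(R2(g[2]).T@(q-g[:2])*1e3).round(1))
q=[w(281,224,.062),w(300,248,.062)]
E
```

```text
[ 0.58501301  0.10275493 -0.41297112] -23.661502270708173 [-0.0007  0.0007  0.0004  0.0002 -0.0015  0.0008  0.0018 -0.0017]
nut [0.65822567 0.0662319 ] [81.7 -4.1]
ring [0.61080774 0.09956338] [24.9  7.4]
pad [0.54053099 0.07921795] [-31.3 -39.4]
lens [0.50573254 0.13084541] [-83.9  -6.1]
jar [0.670034   0.17268562] [49.8 98.2]
```

```bash
python3 - <<'E'
import cv2
a=cv2.imread("pics/w1.png")[150:290,200:440]
cv2.imwrite("pics/w1c.png",cv2.resize(cv2.convertScaleAbs(a,alpha=1.5),None,fx=3.3,fy=3.3,interpolation=cv2.INTER_CUBIC))
E
```

```text
(no output)
```

View pics/w1c.png

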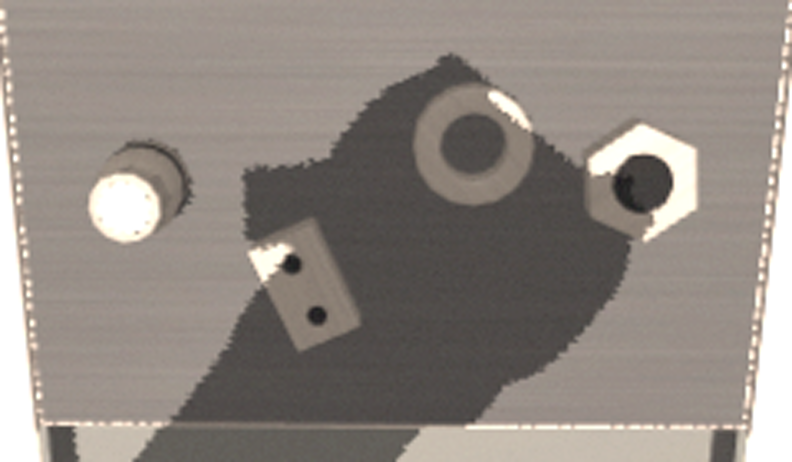

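```bash
python3 -c "
from h import *
plan(.082,.045,.0545)"
```

```text
shift [0.908 1.684 4.934] turn [-0.011 -0.021  0.021] dist mm 264.6192901881526
deck now [-0.0018 -0.0011] [0.58290358 0.10247904 0.30122293] 2.15 0.2981177286607549 [ 0.44  0.43 -0.88  1.61  0.34  1.26 -0.91]
```

```bash
python3 -m inch '[[[0.3,0.6,0.7,0,0,0,0.15],[0.7,1.3,1.4,0,0,0,0.15],[0.91,1.68,2.2,0,0,0,0.15],[0.91,1.68,3.0,0,0,0,0.15],[0.91,1.68,3.7,0,0,0,0.15],[0.91,1.68,4.2,-0.01,-0.02,0.02,0.15],[0.91,1.68,4.6,-0.01,-0.02,0.02,0.15],[0.91,1.68,4.85,-0.01,-0.02,0.02,0.15],[0.91,1.68,4.93,-0.01,-0.02,0.02,0.15],[0.91,1.68,4.93,-0.01,-0.02,0.02,0.15]]]' 
python3 - <<'E'
from h import *
import cv2
cv2.imwrite("pics/w2.png",imaging.camera("wrist")[:,:,::-1])
plan(.082,-.105,.0545)
E
```

```text
t: 3.15
tool_pos: [0.6789, 0.1047, 0.0551]
tcp_rot: [0.839, 0.544, -0.0, 0.001]
contact_force: [-0.2, 0.5, 1.3]
grip_width: 0.148
shift [-2.901 -0.052  0.032] turn [ 0.024  0.012 -0.061] dist mm 145.07994295714056
deck now [0.0855 0.04  ] [0.67942695 0.10508957 0.05592444] 3.2 0.14837182546173583 [ 0.26  0.84 -0.69  1.56  0.61  0.97 -1.04]
```

View pics/w2.png

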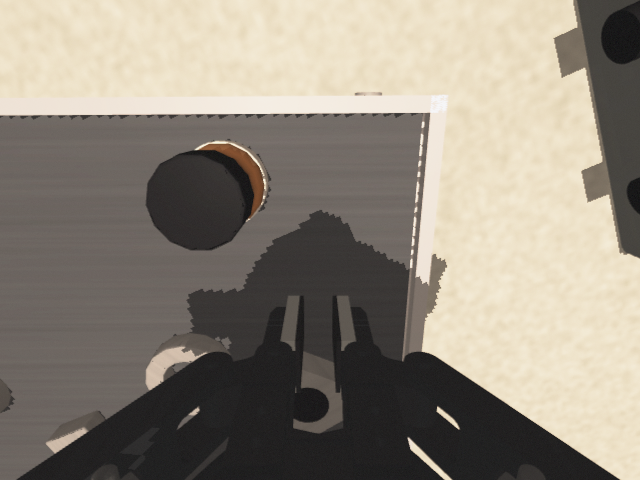

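```bash
python3 -m inch '[[[-0.3,0,0.02,0,0,0,0.15],[-0.6,0,0.02,0,0,0,0.15],[-0.9,0,0.02,0,0,0,0.15],[-1.2,0,0.02,0,0,0,0.15],[-1.5,0,0.02,0,0,0,0.15],[-1.8,0,0.02,0,0,0,0.15],[-2.1,0,0.02,0,0,0,0.15],[-2.4,0,0.02,0,0,0,0.15],[-2.7,0,0.02,0,0,0,0.15],[-3.0,0,0.02,0,0,0,0.15]]]' 
python3 - <<'E'
from h import *
import cv2
cv2.imwrite("pics/s3.png",cv2.resize(imaging.camera("scene")[170:370,200:440,::-1],None,fx=3,fy=3))
plan(.082,-.112,.0545)
E
```

```text
t: 4.2
tool_pos: [0.6168, -0.0332, 0.054]
tcp_rot: [0.839, 0.545, -0.001, 0.001]
contact_force: [-0.0, 0.5, 0.1]
grip_width: 0.148
shift [ 0.071 -0.045 -0.02 ] turn [ 0.002  0.054 -0.088] dist mm 4.309437137799303
deck now [ 0.0842 -0.1156] [ 0.61577988 -0.03688769  0.05350702] 4.25 0.15006472674835572 [ 0.52  0.74 -0.7   1.75  0.61  0.88 -0.88]
```

View pics/s3.png

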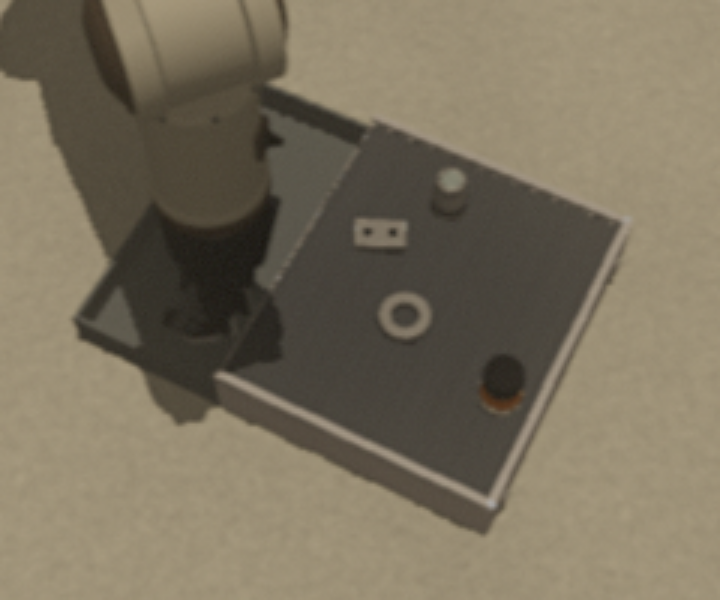

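```bash
python3 -m inch '[[[0,0,-0.5,0,0,0,0.15],[0.3,-0.1,-1,0,0,0,0.15],[0.9,-0.4,-1.2,0,0,0,0.15],[1.7,-0.8,-1.2,0,0,-0.04,0.15],[2.5,-1.1,-1.2,0,0,-0.08,0.15],[3.1,-1.2,-1.2,0,0,-0.08,0.15],[3.31,-1.2,-1,0,0.05,-0.08,0.15],[3.31,-1.2,-1,0,0.05,-0.08,0.15]]]' 
python3 - <<'E'
from h import *
import cv2
cv2.imwrite("pics/w4.png",imaging.camera("wrist")[:,:,::-1])
plan(.025,.048,.0545)
E
```

```text
t: 5.05
tool_pos: [0.6292, 0.1454, 0.1023]
tcp_rot: [0.836, 0.549, 0.001, -0.001]
contact_force: [0.1, -0.8, -0.8]
grip_width: 0.147
shift [-0.135  0.011  0.958] turn [-0.004 -0.011  0.027] dist mm 48.38164166185533
deck now [0.0244 0.0547] [0.62934793 0.14302926 0.10241483] 5.1 0.14721010255770042 [ 0.25  0.73 -0.74  1.65  0.57  0.99 -1.1 ]
```

View pics/w4.png

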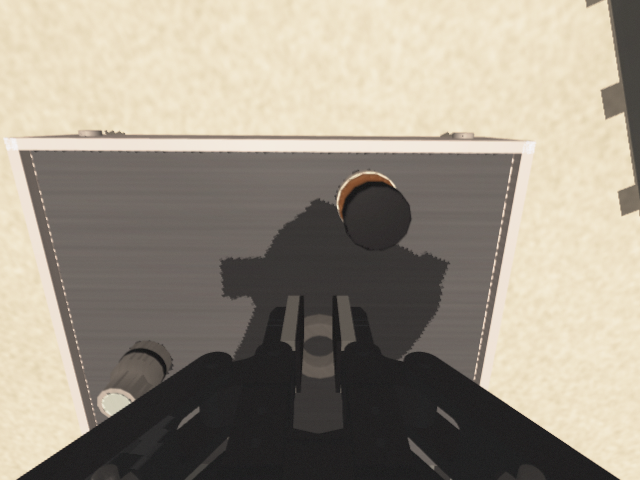

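```bash
python3 -m inch '[[[-0.1,0.01,0.3,0,0,0,0.15],[-0.1,0.01,0.6,0,0,0,0.15],[-0.1,0.01,0.85,0,0,0,0.15],[-0.1,0.01,0.95,0,0,0,0.15],[-0.1,0.01,0.95,0,0,0,0.15]]]' 
python3 -c "
from h import *
plan(.025,-.112,.0545)"
```

```text
t: 5.6
tool_pos: [0.6277, 0.1386, 0.0547]
tcp_rot: [0.837, 0.548, 0.001, -0.001]
contact_force: [0.3, -0.1, 0.6]
grip_width: 0.152
shift [-3.239e+00 -1.000e-03 -2.000e-03] turn [-0.009 -0.018  0.018] dist mm 161.947227894777
deck now [0.0248 0.0499] [0.62773684 0.13856594 0.0546981 ] 5.6 0.1517576903332649 [ 0.23  0.78 -0.71  1.68  0.61  0.91 -1.13]
```

```bash
python3 -m inch '[[[-0.3,0,0,0,0,0,0.15],[-0.6,0,0,0,0,0,0.15],[-0.95,0,0,0,0,0,0.15],[-1.3,0,0,0,0,0,0.15],[-1.65,0,0,0,0,0,0.15],[-2,0,0,0,0,0,0.15],[-2.3,0,0,0,0,0,0.15],[-2.6,0,0,0,0,0,0.15],[-2.95,0,0,0,0,0,0.15],[-3.25,0,0,0,0,0,0.15]]]' 
python3 - <<'E'
from h import *
import cv2
cv2.imwrite("pics/s5.png",cv2.resize(imaging.camera("scene")[170:370,200:440,::-1],None,fx=3,fy=3))
plan(-.029,.005,.105)
E
```

```text
t: 6.6
tool_pos: [0.5631, -0.0116, 0.0558]
tcp_rot: [0.837, 0.548, 0.001, -0.0]
contact_force: [-0.2, 0.8, -0.1]
grip_width: 0.15
shift [ 2.436 -1.105 -0.996] turn [ 0.005  0.004 -0.011] dist mm 142.70411424065108
deck now [ 0.0261 -0.1169] [ 0.56202549 -0.01478617  0.0552966 ] 6.65 0.15230877942970625 [ 0.53  0.67 -0.72  1.89  0.6   0.81 -0.93]
```

View pics/s5.png

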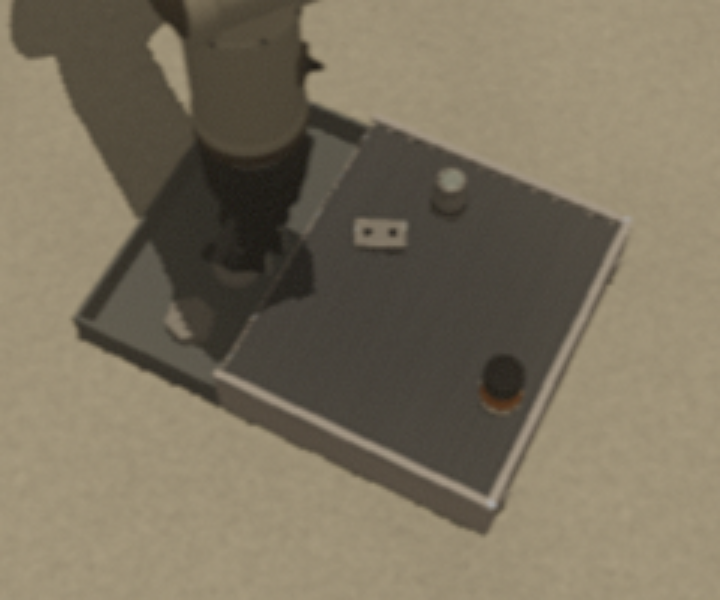

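```bash
python3 -m inch '[[[0,0,-0.5,0,0,0,0.05],[0.3,-0.1,-0.9,0,0,0,0.05],[0.9,-0.4,-1,0,0,0,0.05],[1.7,-0.8,-1,0,0,0,0.05],[2.3,-1.1,-1,0,0,0,0.05],[2.5,-1.1,-1,0,0,0,0.05],[2.5,-1.1,-1,0,0,0,0.05]]]' 
python3 - <<'E'
from h import *
import cv2
cv2.imwrite("pics/w6.png",imaging.camera("wrist")[:,:,::-1])
cv2.imwrite("pics/s6.png",cv2.resize(imaging.camera("scene")[170:370,200:440,::-1],None,fx=3,fy=3))
plan(-.029,.007,.0545)
E
```

```text
t: 7.35
tool_pos: [0.5633, 0.129, 0.1064]
tcp_rot: [0.835, 0.55, 0.002, -0.001]
contact_force: [0.6, -0.1, -0.3]
grip_width: 0.053
shift [-0.099 -0.004  1.024] turn [ 0.011 -0.018  0.014] dist mm 51.443251340866546
deck now [-0.0289  0.0118] [0.56331989 0.12518658 0.10571493] 7.45 0.047685905185705695 [ 0.32  0.62 -0.78  1.83  0.55  0.91 -1.12]
```

View pics/w6.png

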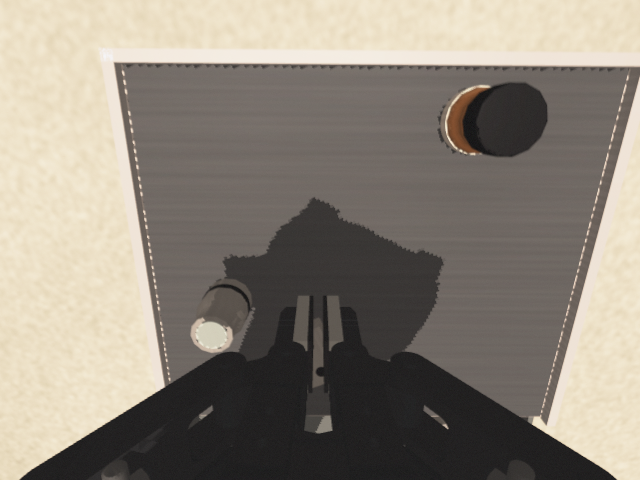

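View pics/s6.png

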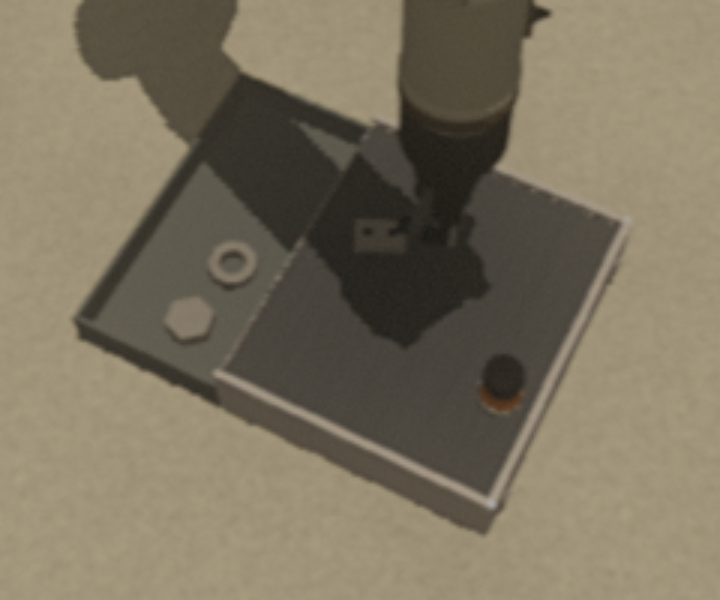

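```bash
python3 -m inch '[[[0,0,0.3,0,0,0,0.05],[0,0,0.6,0,0,0,0.05],[-0.03,0,0.85,0,0,0,0.05],[-0.03,0,1.0,0,0,0,0.05],[-0.03,0,1.02,0,0,0,0.05]]]' 
python3 - <<'E'
from h import *
import cv2
cv2.imwrite("pics/w7.png",imaging.camera("wrist")[:,:,::-1])
plan(-.030,-.112,.0545)
E
```

```text
t: 7.95
tool_pos: [0.5615, 0.1248, 0.0532]
tcp_rot: [0.837, 0.548, 0.0, -0.001]
contact_force: [0.1, 0.0, 0.1]
grip_width: 0.05
shift [-2.466 -0.004 -0.017] turn [-0.005 -0.023  0.022] dist mm 123.3019132232443
deck now [-0.0301  0.0113] [0.56200309 0.12517503 0.053952  ] 8.0 0.051242854149982 [ 0.28  0.69 -0.73  1.86  0.61  0.83 -1.17]
```

View pics/w7.png

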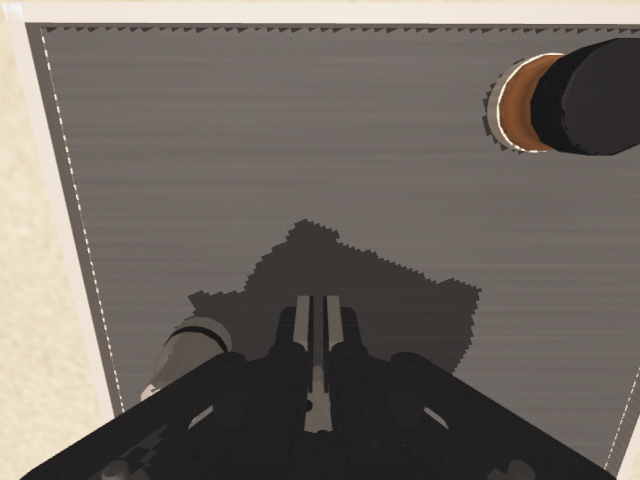

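```bash
python3 -m inch '[[[-0.2,0,-0.01,0,0,0,0.05],[-0.4,0,-0.01,0,0,0,0.05],[-0.65,0,-0.01,0,0,0,0.05],[-0.9,0,-0.01,0,0,0,0.05],[-1.15,0,-0.01,0,0,0,0.05],[-1.4,0,-0.01,0,0,0,0.05],[-1.7,0,-0.01,0,0,0,0.05],[-2.0,0,-0.01,0,0,0,0.05],[-2.25,0,-0.01,0,0,0,0.05],[-2.5,0,-0.01,0,0,0,0.05]]]' 
python3 -m inch '[[[0,0,0,0,0,0,0.05],[0,0,-0.5,0,0,0,0.05],[0,0,-1.2,0,0,0,0.05],[0.5,0,-2,0,0,0,0.05],[1.2,0,-3,0,0,0,0.05],[2,0,-4,0,0,0,0.05],[2.6,0,-4.5,0,0,0,0.05],[2.8,0,-4.7,0,0,0,0.05],[2.8,0,-4.7,0,0,0,0.05]]]'
python3 - <<'E'
from h import *
import cv2
cv2.imwrite("pics/w8.png",imaging.camera("wrist")[:,:,::-1])
cv2.imwrite("pics/s8.png",cv2.resize(imaging.camera("scene")[170:370,200:440,::-1],None,fx=3,fy=3))
plan(0,0,.3)
E
```

```text
t: 9.0
tool_pos: [0.5121, 0.0094, 0.055]
tcp_rot: [0.837, 0.548, 0.001, -0.0]
contact_force: [0.7, 0.3, 0.9]
grip_width: 0.047
t: 9.9
tool_pos: [0.5699, 0.1443, 0.2945]
tcp_rot: [0.835, 0.55, 0.006, -0.0]
contact_force: [0.4, 0.4, 0.5]
grip_width: 0.053
shift [-0.53   0.605 -0.195] turn [ 0.011 -0.028  0.039] dist mm 41.38110447689637
deck now [-0.0303  0.0264] [0.56781985 0.13912885 0.29031864] 10.0 0.052320861620138416 [ 0.41  0.44 -0.93  1.64  0.37  1.24 -1.  ]
```

View pics/w8.png

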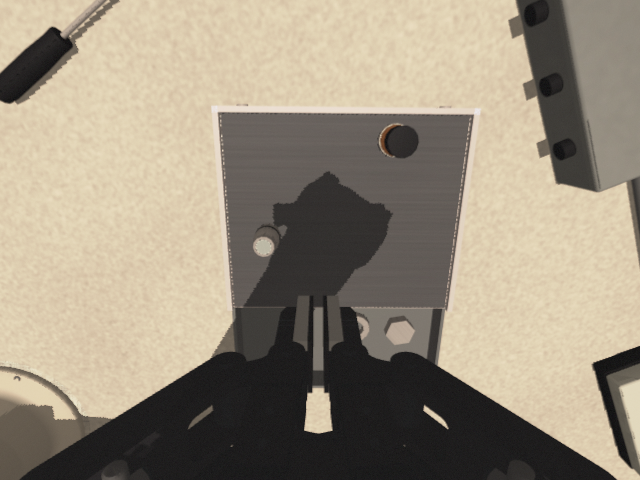

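View pics/s8.png

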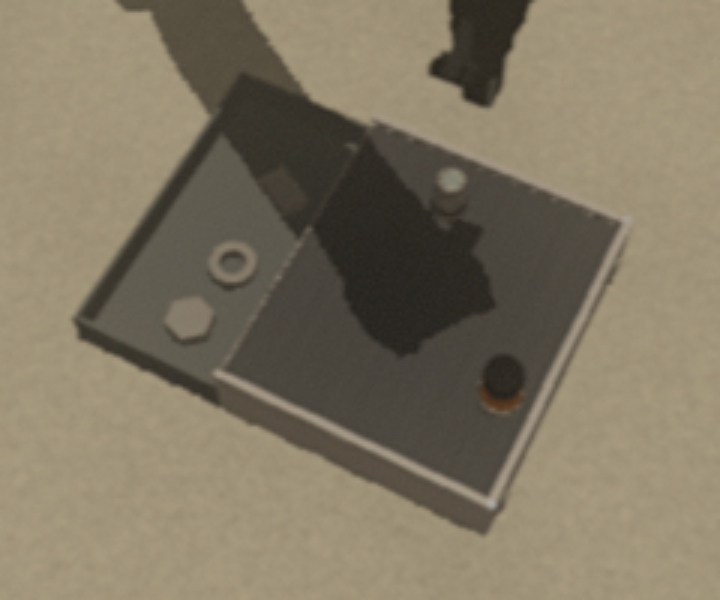

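```bash
python3 -m inch '[[[0,0,0,0,0,0,0.05],[0,0,0,0,0,0,0.05],[0,0,0,0,0,0,0.05]]]'
python3 - <<'E'
from h import *
import cv2
a=imaging.camera("scene")[:,:,::-1]
cv2.imwrite("pics/s9.png",a)
b=cv2.imread("pics/scene0.png")
d=cv2.absdiff(cv2.GaussianBlur(a,(5,5),0),cv2.GaussianBlur(b,(5,5),0)).max(2)
cv2.imwrite("pics/d9.png",cv2.convertScaleAbs(d,alpha=3))
print(job.hand_in())
E
```

```text
t: 10.3
tool_pos: [0.5677, 0.1373, 0.2895]
tcp_rot: [0.837, 0.547, 0.001, -0.001]
contact_force: [0.6, 0.7, 0.2]
grip_width: 0.05
the job is handed in; nothing more can be done
None
```

View pics/d9.png

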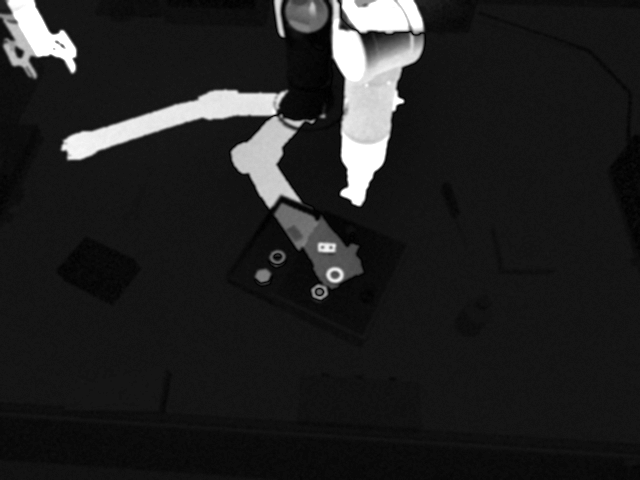

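I swept the nut, then the ring, then the pad over the open edge with nearly shut fingertips. All three lie in the catch tray; the nut turned over as it fell. I handed the job in at about 10.4 s, with the gripper about 0.24 m above the deck.

- **Last pictures:** the final scene view shows all three parts in the tray, with the lens and jar standing on the deck.
- **Before and after:** comparing the first and last scene pictures, only the three parts, the arm and its shadow changed. The lens, jar and bench items show no shift.
- **Forces:** the force readings I took after each move were about 1 N or less. I did not check the forces during the moves.

No check failed. The first deck fit, from the top and scene cameras, was up to 7 mm off at the corners. I replaced it with a fit from the wrist camera, good to 2 mm, before moving any part.

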